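Shut the small drive tray, draw out the big one

ROBOT

A 7-joint arm with a two-finger parallel gripper is mounted at the origin on the work surface. World frame = base frame: x ahead of the robot, y to its left, z up, the work surface at z = 0. Lengths are in mm, angles in rad, forces in N, time in s.
With the tool pointing down it reaches from about 375 to 925 mm from the base axis. Payload 3.1 kg.
Tool frame: the origin (TCP) lies at the very end of the fingers, on their centre line; the grasp point (between the pads) lies 19 mm behind it (robot.grip_point_offset is the distance from the TCP to the grasp point, in mm); z points along the fingers, y is the line along which they close (so a half turn about z gives the same grasp; the last joint's range is limited). The gripper opens to 85 mm and grips with 20 to 120 N. Pads are 22 mm wide; open, the fingers measure 114 mm over their backs; the gripper's body (76 mm by 85 mm) begins 54 mm behind the grasp point. The pads swing forward as they close: fully open they stand 13 mm farther back than shut.
Start: joints at [-1.284, 0.383, 0.044, 1.598, -0.018, 1.161, -0.05], TCP at [243.971, 602.479, 231.269] pointing down, gripper open.
Joint ranges: [-2.61, 2.61], [-0.41, 2.15], [-1.48, 1.57], [0, 2.5], [-1.57, 4.71], [0.05, 1.97], [-2.85, 2.85]. Speed limits (rad/s): [2.79, 2.79, 3.14, 3.14, 3.14, 3.14, 3.14].

INTERFACE

Orientations are given as a unit quaternion [x, y, z, w].
In Python, from station import sensors, cams, robot gives the robot as it stands.
- The arm moves only by the tool carry_out, never from a script. Its argument "targets" is a list of rows, each a list of 3 entries, a list of its own where there are three numbers: the opening, from -1 (shut) to 1 (fully open), so that 0 is half open, then the shift along the tool's x, y, z in units of 0.04 m (1.0 is 0.04 m), then the turn, a rotation vector about the tool's x, y, z in units of 8 degrees (1.0 is 8 degrees). A call has exactly 8 rows; each row shifts and turns the commanded pose from where the row before left it, along the tool's axes as they then stand; what a row does not reach is not made up. A row lasts 1/10 s, in which the tool goes at most 50 mm and 8.59 degrees, less where a joint would pass 70% of its speed; a pose out of reach is approached as far as the arm can. A call with a number of a shift or a turn outside -1 to 1 is refused whole. A call with a gripper value outside its range is refused whole. The fingers move at their own pace and stop on an object; "newtons" is the grip in N (left out, the last holds). Time passes only in rows, so rows that do not move let the fingers close, or fill a call up. It gives the time, the measured TCP pose, the force, the opening and the grip force at its end, in the units of the state.
- sensors.get_state(): the state, without advancing time (a new reading comes with each control period).
- cams.capture(name): name is "side" or "top"; returns a dict with "color" (420x560x3 uint8, red, green, blue), "K" (3x3 intrinsics, pixels), "k1" (the pictures are not rectified: a ray, as slopes to the right and down, at radius r is drawn at 1 + k1 r^2 times it, then the intrinsics apply), "cam_to_world" (4x4, takes a point from camera to world coordinates). Camera axes: x right, y down, z forward; pixel columns grow to the right and rows downward; lengths in mm; the calibration is good to about 2 mm. A picture is of the moment at which its call begins. There is no depth.
- robot.close_job(): hands the job in; it is judged then, once.
The state is a dict: "t": time; "joint_pos": joint angles; "joint_velocities": joint speeds; "joint_torque": joint torques, N m; "ee_pos": TCP position; "tcp_rot": TCP orientation; "contact_force": force on the tool from outside, world axes, zero at the start; "moment": the same for the moment, N m; "finger_gap": finger opening in mm; "finger_force": force on a finger pad.
Only numpy, scipy, OpenCV 4.12 (cv2) and the standard library are available. Lean on these libraries where they do the work, as an engineer would, in place of code of your own. Each camera call takes 0.05 s, during which the arm holds its last target. There are 200 camera calls.

TASK

Two drive docks stand on the bench, and only one tray may be out at a time. First push the tray of the narrow dock, which was left open, fully shut with a fingertip; then hook a fingertip behind the upright lip of the wide dock's tray and draw the tray out along its rails all the way to its stop. Do not grip either lip (do not press on the wide lip's front face or on the narrow lip's back), and leave the loose parts on the bench where they are.

Things in the scene. Friction and masses are not known exactly. Their poses are not given: they have to be found in the camera images.
- wide_dock: Wide drive dock: low grey sheet-steel box fixed to the bench, 180 long (its x) x 130 wide (its y) x 58 high, open at its front face, with dark vent slots in the roof. Origin: centre of its underside, on the bench. Its x axis points from its front face to its back; its tray slides out along its -x. Stands left or right of the narrow dock, chance decides.
- narrow_dock: Narrow drive dock: same make, fixed to the bench, 140 long (its x) x 92 wide (its y) x 58 high. Origin: centre of its underside, on the bench. Its x axis points from front to back; its tray slides out along its -x.
- wide_tray (a joint): How far the wide dock's tray is out, in m: 0 shut, 0.120 fully out at its stop. Starts nearly shut (0 to 0.015). Slides stiffly (about 2.5 N) and stays where it is left.
- narrow_tray (a joint): How far the narrow dock's tray is out, in m: 0 fully shut against its stop, 0.100 fully out. Starts 0.05 to 0.095 out. Slides stiffly (about 2.5 N) and stays where it is left.
- wide_lip (a point): Point on the wide tray (moves with it; axes as the dock's): middle of the top edge of the BACK face of the tray's upright lip, 50 mm above the bench. The lip is a flat plate 104 wide (y), 9 thick. It stands on the tray's flat floor, whose top is 12 mm above the bench. When shut, 60 mm of clear open tray floor lies between the lip's back face and the dock's front face (more when out).
- narrow_lip (a point): Point on the narrow tray (moves with it; axes as the dock's): middle of the top edge of the FRONT face (away from the dock) of its upright lip, 50 mm above the bench. The lip is 66 wide (y), 9 thick; a thin plain steel liner covers its back. In front of it is clear bench. The lip never enters the dock: shut, its back face is 60 mm in front of the dock's front face.
- wide_bezel: Plain steel cover plate, 104 x 40 x 4, on the front (outer) face of the wide tray's lip; moves with the tray. Not to be pressed: the lip is hooked from behind, not gripped. Its origin is that of the dock shifted along with the tray, not on the plate.
- narrow_liner: Plain steel liner plate, 66 x 40 x 4, on the back (dock) face of the narrow tray's lip; moves with the tray. Not to be pressed: the lip is pushed from the front, not gripped. Its origin is that of the dock shifted along with the tray, not on the plate.
- bare_drive: Loose bare disk drive lying flat, 100 x 70 x 10, between the docks. Origin: centre of underside. Leave alone.
- heatsink: Loose finned aluminium heatsink, 40 x 40 x 28, between the trays. Origin: centre of underside. Leave alone.
- screwdriver: Loose screwdriver 200 long lying on the bench between the robot and the docks. Origin on the bench beneath its middle. Leave alone.
- screw_dish: Loose steel dish, 90 across, 30 high, to the left. Origin: centre of underside. Leave alone.
- case_fan: Loose black case fan lying flat, 80 x 80 x 25, to the left. Origin: centre of underside. Leave alone.
- circuit_card: Loose green circuit card with metal bracket, 170 x 62 x 23, to the right. Origin: centre of underside. Leave alone.
There are look-alikes about, which are no part of the job. Leave any pink look-alike of the narrow_dock alone.

How it is judged (in metres and radians):
On the way, in this order (a step that is already met when the one before it is completed fails the run):
1. the narrow tray is fully shut while the wide tray is still in (value of joint narrow_tray below 0.006 m and value of joint wide_tray below 0.035 m), for 0.2 s.
2. the wide tray is drawn out to its stop (value of joint wide_tray above 0.11 m), for 0.2 s.
At the end, for the whole second after the job is handed in: The wide tray is out to its stop (within 10 mm) and at rest, the narrow tray is fully shut (within 6 mm), and every loose part is within 20 mm of where it was (value of joint narrow_tray below 0.006 m and value of joint wide_tray above 0.11 m and velocity of joint wide_tray between -0.01 and 0.01 m/s and distance of each of bare_drive, heatsink, screwdriver, screw_dish, case_fan, circuit_card from where it was at the start of the episode below 0.02 m); the robot touches nothing.
It fails at once if both trays are out together (the wide one more than 35 mm while the narrow one is more than 15 mm out) (value of joint wide_tray above 0.035 m and value of joint narrow_tray above 0.015 m).
It fails at once if the fingers press on the front cover of the wide lip (gripping it or pushing it) (contact force between wide_bezel and the fingers above 4 N).
It fails at once if the fingers press on the back liner of the narrow lip (gripping or hooking it) (contact force between narrow_liner and the fingers above 4 N).
It fails at once if a loose part on the bench is moved or lifted (more than 20 mm) (distance of any of bare_drive, heatsink, screwdriver, screw_dish, case_fan, circuit_card from where it was at the start of the episode above 0.02 m).
It also fails if it takes over 45 s, if anything falls off the work surface, if the arm or the gripper's body presses on something with over 40 N, if the wrist force passes 120 N, or if a joint passes its speed limit or range.

## Working session

There is one attempt and no reset: what is moved stays moved. The work goes in short steps, Python scripts to look and compute and a tool call to move; the robot and the scene stay as the last step left them, time stands still between calls to the robot, and variables do not carry over. Pictures are saved under pics/ and viewed, at most 10 in all, crops included, and the job is handed in when it is done.

Besides the shell and the picture viewer there is one more tool, called after ">>>" as name([rows], argument=value, ...), one row to a line, values as JSON. carry_out: Moves the arm, as the interface text tells. Shifts and turns lie within -1 to 1; 1 stands for 0.04 m of shift or 8 degrees of turn. Its arguments: {"type":"object","properties":{"targets":{"type":"array"},"newtons":{"type":"number"}},"required":["targets"]}

```bash
mkdir -p pics; cat > h.py <<'E'
import numpy as np, cv2
from station import sensors, cams, robot
def snap(n,f):
    c=cams.capture(n); cv2.imwrite(f'pics/{f}.png',cv2.cvtColor(c['color'],cv2.COLOR_RGB2BGR)); np.savez(f'pics/{n}.npz',**{k:c[k] for k in('K','k1','cam_to_world','color')}); return c
def load(n): return np.load(f'pics/{n}.npz')
def ray(c,u,v):
    K=c['K']; d=np.array([(u-K[0,2])/K[0,0],(v-K[1,2])/K[1,1]]); s=d.copy()
    for _ in range(30): s=d/(1+float(c['k1'])*(s@s))
    T=c['cam_to_world']; return T[:3,3],T[:3,:3]@np.r_[s,1]
def onz(c,u,v,z):
    o,d=ray(c,u,v); return o+d*(z-o[2])/d[2]
def proj(c,P):
    T=np.linalg.inv(c['cam_to_world']); p=T[:3,:3]@np.asarray(P,float)+T[:3,3]; s=p[:2]/p[2]; s=s*(1+float(c['k1'])*(s@s)); return c['K'][:2,:2]@s+c['K'][:2,2]
E
python3 - <<'E'
from h import *
for n in('top','side'):
    c=snap(n,n+'0'); print(n,c['cam_to_world'].round(2).tolist(),c['K'].tolist(),c['k1'])
s=sensors.get_state(); print(s)
E
```

```text
top [[-0.08, -0.98, 0.2, 341.14], [-1.0, 0.08, -0.01, -9.05], [-0.01, -0.2, -0.98, 1277.95], [0.0, 0.0, 0.0, 1.0]] [[453.71931131502515, 0.0, 284.9914869267173], [0.0, 453.71931131502515, 212.90290313558305], [0.0, 0.0, 1.0]] -0.03329377263311691
side [[0.96, -0.19, 0.22, 166.3], [-0.28, -0.56, 0.77, -1433.27], [-0.02, -0.8, -0.59, 1160.55], [0.0, 0.0, 0.0, 1.0]] [[542.3582537003247, 0.0, 285.12990338372964], [0.0, 542.3582537003247, 207.67918977920186], [0.0, 0.0, 1.0]] -0.20278679588219833
{'t': 0.1, 'joint_pos': array([-1.28379458,  0.38376535,  0.04384442,  1.59943158, -0.01788663,
        1.16125896, -0.0499206 ]), 'joint_velocities': array([ 9.68167793e-05, -1.20799933e-03, -1.11304066e-03, -5.70288113e-03,
        9.91377525e-04, -1.31191953e-03, -1.71846453e-03]), 'joint_torque': array([ 2.30662619e-03, -4.34728539e+01,  1.02909274e+00, -2.50455201e+01,
        1.08990839e-02,  5.50162149e-03,  7.11924770e-06]), 'ee_pos': array([243.67392133, 601.64654308, 229.99834861]), 'tcp_rot': array([ 1.91187833e-01,  9.81552692e-01, -1.22437265e-03, -1.64614379e-04]), 'contact_force': array([-0.85786367, -0.30784334, -0.53667917]), 'moment': array([-0.03019075,  0.00440428,  0.06828487]), 'finger_force': 0.0, 'finger_gap': 85.26075495667392}
```

View pics/top0.png

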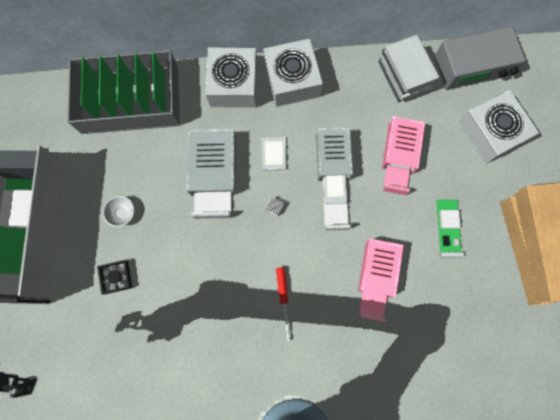

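View pics/side0.png

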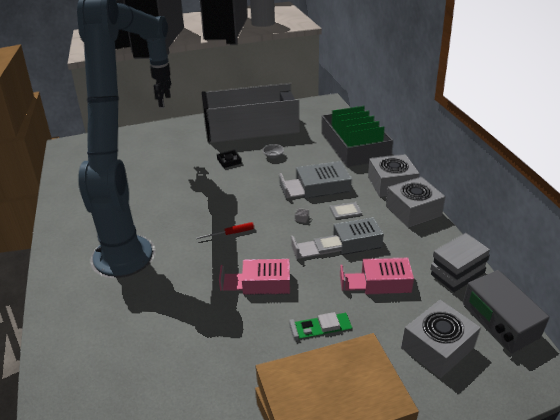

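The top picture shows the wide dock at about (211,160) with its lip near (212,212), and the narrow dock at (335,152) with its lip near (337,222). The heatsink is at (276,205), the screwdriver runs from (281,268) to (290,338), and the look-alikes are pink. I'll crop in for exact corners.

```bash
python3 - <<'E'
from h import *
c=load('top'); im=cv2.cvtColor(c['color'],cv2.COLOR_RGB2BGR)[120:240,180:360]
im=cv2.resize(im,None,fx=4.4,fy=4.4,interpolation=cv2.INTER_CUBIC)
for i in range(180,360,20): cv2.putText(im,str(i),(int((i-180)*4.4),10),0,.35,(0,0,255)); cv2.line(im,(int((i-180+.5)*4.4),12),(int((i-180+.5)*4.4),20),(0,0,255))
for i in range(130,240,10): cv2.putText(im,str(i),(0,int((i-120+.5)*4.4)+4),0,.35,(0,0,255)); cv2.line(im,(24,int((i-120+.5)*4.4)),(32,int((i-120+.5)*4.4)),(0,0,255))
cv2.imwrite('pics/crop1.png',im)
E
```

```text
(no output)
```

View pics/crop1.png

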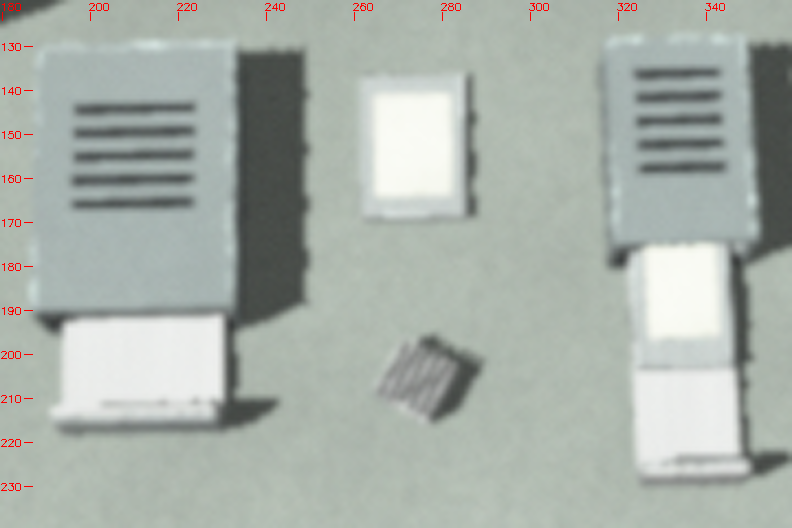

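The crop shows the wide roof corners at (188,131), (232,130), (231.5,190.5) and (186.5,191), with the wide lip top at v≈212. The narrow roof corners are at (318,129), (349,129), (352,175) and (319,176), with the narrow lip top at v≈225. Next I'll fit the dock poses from these.

```bash
python3 - <<'E'
from h import *
c=load('top')
for n,L,W,px in(('wide',180,130,[(188,131),(232,130),(231.5,190.5),(186.5,191)]),('narrow',140,92,[(318,129),(349.5,129),(352,175),(319,176)])):
    P=np.array([onz(c,*p,58)[:2] for p in px]); print(n,P.round(0).tolist(),'sides',[round(float(np.linalg.norm(P[i]-P[i-3])),0) for i in range(4)])
    M=np.array([[L/2,W/2],[L/2,-W/2],[-L/2,-W/2],[-L/2,W/2]])
    H=(M).T@(P-P.mean(0)); a=np.arctan2(H[0,1]-H[1,0],H[0,0]+H[1,1]); print('centre',P.mean(0).round(1),'yaw deg',np.degrees(a).round(2))
    for q in {'wide':[(191,212),(229,211.5),(210,212),(210,214),(210,217)],'narrow':[(323,225.5),(349,224.5),(337,225),(337,227),(337,228.5)]}[n]:
        w=onz(c,*q,50)[:2]; d=w-P.mean(0); ca,sa=np.cos(a),np.sin(a); print(q,w.round(0),'local',round(ca*d[0]+sa*d[1],1),round(-sa*d[0]+ca*d[1],1))
h=onz(c,276,205,20); print('heatsink',h.round(0)); print('driver',onz(c,281,268,10).round(),onz(c,290,338,10).round())
E
```

```text
wide [[857.0, 235.0], [849.0, 109.0], [671.0, 120.0], [680.0, 246.0]] sides [126.0, 179.0, 125.0, 178.0]
centre [764.2 177.3] yaw deg -3.7
(191, 212) [621. 237.] local -146.8 50.2
(229, 211.5) [614. 132.] local -147.4 -55.4
(210, 212) [616. 184.] local -147.8 -2.6
(210, 214) [611. 185.] local -153.5 -2.7
(210, 217) [602. 185.] local -162.0 -2.8
narrow [[831.0, -137.0], [824.0, -226.0], [687.0, -218.0], [692.0, -126.0]] sides [90.0, 137.0, 92.0, 140.0]
centre [ 758.6 -176.8] yaw deg -3.95
(323, 225.5) [ 553. -124.] local -209.1 38.7
(349, 224.5) [ 549. -195.] local -207.3 -32.9
(337, 225) [ 551. -162.] local -208.2 0.2
(337, 227) [ 545. -162.] local -213.8 0.4
(337, 228.5) [ 541. -161.] local -218.0 0.5
heatsink [628.   1.  20.]
driver [450.   1.  10.] [259.  -8.  10.]
```

>>> carry_out([
  [-1, [0, 0, 0], [0, 0, -0.76]],
  [-1, [0, 0, 0], [0, 0, -0.76]],
  [-1, [0, 0, 0], [0, 0, -0.76]],
  [-1, [-0.6, -1, 0], [0, 0, 0]],
  [-1, [-0.6, -1, 0], [0, 0, 0]],
  [-1, [-0.6, -1, 0], [0, 0, 0]],
  [-1, [-0.6, -1, 0], [0, 0, 0]],
  [-1, [-0.6, -1, 0], [0, 0, 0]],
], newtons=20)

```text
t: 0.9
ee_pos: [350.8, 392.8, 230.7]
tcp_rot: [0.033, 0.999, -0.0, -0.0]
contact_force: [1.7, 0.2, -0.3]
finger_gap: -0.1
finger_force: 0.0
```

>>> carry_out([
  [-1, [-0.6, -1, 0], [0, 0, 0]],
  [-1, [-0.6, -1, 0], [0, 0, 0]],
  [-1, [-0.6, -1, 0], [0, 0, 0]],
  [-1, [-0.6, -1, 0], [0, 0, 0]],
  [-1, [-0.4, -1, 0], [0, 0, 0]],
  [-1, [-0.4, -1, 0], [0, 0, 0]],
  [-1, [-0.4, -1, 0], [0, 0, 0]],
  [-1, [0, -1, 0], [0, 0, 0]],
])

```text
t: 1.7
ee_pos: [474.2, 63.8, 231.3]
tcp_rot: [0.034, 0.999, -0.0, 0.001]
contact_force: [0.0, -0.1, 1.1]
finger_gap: -0.4
finger_force: 0.0
```

>>> carry_out([
  [-1, [-0.15, -0.92, 0], [0, 0, 0]],
  [-1, [-0.15, -0.92, 0], [0, 0, 0]],
  [-1, [-0.15, -0.92, 0], [0, 0, 0]],
  [-1, [-0.15, -0.92, 0.5], [0, 0, 0]],
  [-1, [-0.15, -0.92, 1], [0, 0, 0]],
  [-1, [-0.15, -0.92, 1], [0, 0, 0]],
  [-1, [0, 0, 1], [0, 0, 0]],
  [-1, [0, 0, 1], [0, 0, 0]],
])

```text
t: 2.5
ee_pos: [493.3, -152.1, 56.7]
tcp_rot: [0.035, 0.999, -0.0, 0.0]
contact_force: [0.7, 1.0, 0.2]
finger_gap: 0.6
finger_force: 0.0
```

>>> carry_out([
  [-1, [0, 0, 0.5], [0, 0, 0]],
  [-1, [-0.3, 0, 0], [0, 0, 0]],
  [-1, [-0.2, 0, 0], [0, 0, 0]],
  [-1, [-0.2, 0, 0], [0, 0, 0]],
  [-1, [-0.2, 0, 0], [0, 0, 0]],
  [-1, [-0.2, 0, 0], [0, 0, 0]],
  [-1, [-0.2, 0, 0], [0, 0, 0]],
  [-1, [-0.2, 0, 0], [0, 0, 0]],
])

```text
t: 3.3
ee_pos: [553.3, -154.0, 38.3]
tcp_rot: [0.033, 0.999, 0.0, -0.001]
contact_force: [-3.5, 0.9, 2.8]
finger_gap: -0.2
finger_force: 1.6
```

>>> carry_out([
  [-1, [-0.2, 0, 0.1], [0, 0, 0]],
  [-1, [-0.2, 0, 0.1], [0, 0, 0]],
  [-1, [-0.2, 0, 0], [0, 0, 0]],
  [-1, [-0.2, 0, 0], [0, 0, 0]],
  [-1, [-0.2, 0, 0], [0, 0, 0]],
  [-1, [-0.1, 0, 0], [0, 0, 0]],
  [-1, [-0.1, 0, 0], [0, 0, 0]],
  [-1, [0, 0, 0], [0, 0, 0]],
])

```text
t: 4.1
ee_pos: [602.2, -157.4, 30.1]
tcp_rot: [0.033, 0.999, -0.0, 0.001]
contact_force: [-1.6, -0.2, -1.1]
finger_gap: -0.1
finger_force: 0.8
```

```bash
python3 - <<'E'
from h import *
c=snap('top','top1'); im=cv2.cvtColor(c['color'],cv2.COLOR_RGB2BGR)[110:250,180:370]
cv2.imwrite('pics/crop2.png',cv2.resize(im,None,fx=4,fy=4,interpolation=cv2.INTER_CUBIC))
E
```

```text
(no output)
```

View pics/crop2.png

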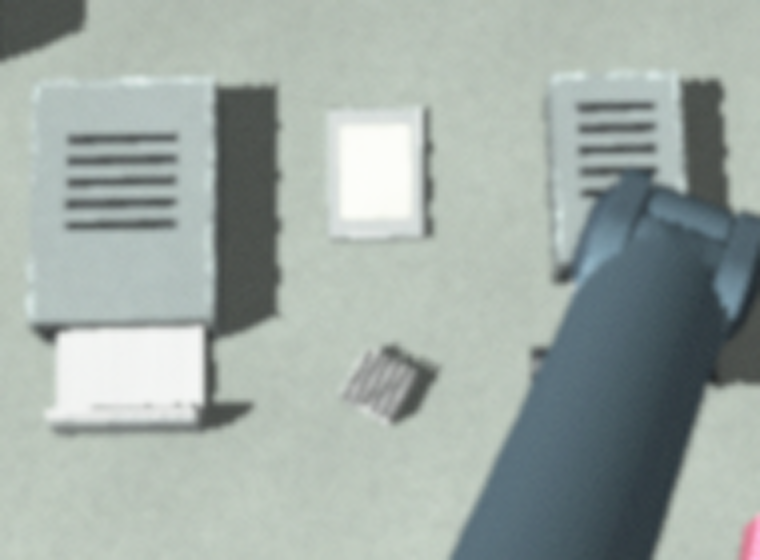

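The arm hides the narrow lip at about (335,205); nothing else has moved. I'll keep pushing gently until the force rises at the stop.

>>> carry_out([
  [-1, [-0.1, 0, 0], [0, 0, 0]],
  [-1, [-0.1, 0, 0], [0, 0, 0]],
  [-1, [-0.1, 0, 0], [0, 0, 0]],
  [-1, [-0.1, 0, 0], [0, 0, 0]],
  [-1, [0, 0, 0], [0, 0, 0]],
  [-1, [0, 0, 0], [0, 0, 0]],
  [-1, [0, 0, 0], [0, 0, 0]],
  [-1, [0, 0, 0], [0, 0, 0]],
])

```text
t: 4.95
ee_pos: [611.5, -158.1, 30.2]
tcp_rot: [0.034, 0.999, 0.002, -0.006]
contact_force: [-13.1, 2.5, 11.3]
finger_gap: 0.1
finger_force: 7.2
```

>>> carry_out([
  [-1, [0.5, 0, 0], [0, 0, 0]],
  [-1, [0.8, 0, 0], [0, 0, 0]],
  [-1, [0, 0, -1], [0, 0, 0]],
  [-1, [0, 0, -1], [0, 0, 0]],
  [-1, [0, 0, -1], [0, 0, 0]],
  [-1, [0, 1, 0], [0, 0, 0]],
  [-1, [0, 1, 0], [0, 0, 0]],
  [-1, [0, 1, 0], [0, 0, 0]],
])

```text
t: 5.75
ee_pos: [576.6, -34.6, 152.6]
tcp_rot: [0.034, 0.999, 0.0, 0.004]
contact_force: [1.5, -0.7, 0.4]
finger_gap: -0.1
finger_force: 0.0
```

>>> carry_out([
  [-1, [-0.2, 1, 0], [0, 0, 0]],
  [-1, [-0.2, 1, 0], [0, 0, 0]],
  [-1, [-0.2, 1, 0], [0, 0, 0]],
  [-1, [-0.2, 1, 0], [0, 0, 0]],
  [-1, [-0.2, 1, 0], [0, 0, 0]],
  [-1, [-0.2, 0.6, 0], [0, 0, 0]],
  [-1, [0, 0, 0], [0, 0, 0]],
  [-1, [0, 0, 0], [0, 0, 0]],
])

```text
t: 6.55
ee_pos: [637.8, 186.1, 151.0]
tcp_rot: [0.032, 0.999, 0.0, 0.002]
contact_force: [0.3, -0.9, -0.3]
finger_gap: -0.4
finger_force: 0.0
```

```bash
python3 - <<'E'
from h import *
c=snap('top','top2'); im=cv2.cvtColor(c['color'],cv2.COLOR_RGB2BGR)[110:250,180:370]
cv2.imwrite('pics/crop3.png',cv2.resize(im,None,fx=4,fy=4,interpolation=cv2.INTER_CUBIC))
s=sensors.get_state();print(s['ee_pos'],s['contact_force'])
a=np.radians(-3.95);print([proj(c,np.r_[758.6-np.cos(a)*x,-176.8-np.sin(a)*x,50]) for x in (139,130)])
E
```

```text
[637.45635613 184.02304717 150.90287497] [-0.19930003 -0.60926327 -0.68031325]
[array([336.1511201 , 200.47356765]), array([336.03318091, 197.32699907])]
```

View pics/crop3.png

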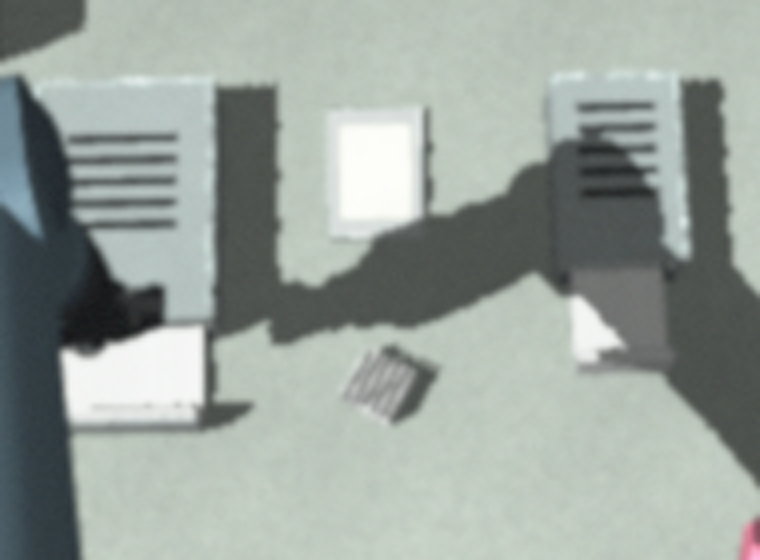

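The narrow lip's front edge at v≈200.5–203 matches the shut prediction of 200.5. Now I'll descend behind the wide lip.

>>> carry_out([
  [-1, [-0.2, 0, 0], [0, 0, 0]],
  [-1, [0, 0, 0.8], [0, 0, 0]],
  [-1, [0, 0, 0.8], [0, 0, 0]],
  [-1, [0, 0, 0.6], [0, 0, 0]],
  [-1, [0, 0, 0.4], [0, 0, 0]],
  [-1, [0, 0, 0.3], [0, 0, 0]],
  [-1, [0, 0, 0.1], [0, 0, 0]],
  [-1, [0, 0, 0], [0, 0, 0]],
])

```text
t: 7.4
ee_pos: [644.5, 184.1, 30.2]
tcp_rot: [0.033, 0.999, -0.0, 0.0]
contact_force: [0.4, 0.1, 0.2]
finger_gap: -0.2
finger_force: 0.0
```

>>> carry_out([
  [-1, [0.1, 0, 0], [0, 0, 0]],
  [-1, [0.1, 0, 0], [0, 0, 0]],
  [-1, [0.1, 0, 0], [0, 0, 0]],
  [-1, [0.1, 0, 0], [0, 0, 0]],
  [-1, [0.1, 0, 0], [0, 0, 0]],
  [-1, [0.1, 0, 0], [0, 0, 0]],
  [-1, [0.1, 0, 0], [0, 0, 0]],
  [-1, [0, 0, 0], [0, 0, 0]],
])

```text
t: 8.2
ee_pos: [615.8, 186.6, 30.5]
tcp_rot: [0.033, 0.999, 0.0, -0.0]
contact_force: [0.8, 0.5, 0.8]
finger_gap: 0.1
finger_force: 0.5
```

>>> carry_out([
  [-1, [0.2, 0, 0], [0, 0, 0]],
  [-1, [0.3, 0, 0], [0, 0, 0]],
  [-1, [0.3, 0, 0], [0, 0, 0]],
  [-1, [0.3, 0, 0], [0, 0, 0]],
  [-1, [0.3, 0, 0], [0, 0, 0]],
  [-1, [0.3, 0, 0], [0, 0, 0]],
  [-1, [0.3, 0, 0], [0, 0, 0]],
  [-1, [0.2, 0, 0], [0, 0, 0]],
])

```text
t: 9.0
ee_pos: [526.4, 192.1, 30.0]
tcp_rot: [0.033, 0.999, -0.0, -0.001]
contact_force: [2.8, -0.8, 2.0]
finger_gap: -0.2
finger_force: 1.5
```

>>> carry_out([
  [-1, [0.2, 0, 0], [0, 0, 0]],
  [-1, [0.15, 0, 0], [0, 0, 0]],
  [-1, [0.1, 0, 0], [0, 0, 0]],
  [-1, [0.1, 0, 0], [0, 0, 0]],
  [-1, [0.1, 0, 0], [0, 0, 0]],
  [-1, [0, 0, 0], [0, 0, 0]],
  [-1, [0, 0, 0], [0, 0, 0]],
  [-1, [0, 0, 0], [0, 0, 0]],
])

```text
t: 9.8
ee_pos: [508.1, 193.4, 30.4]
tcp_rot: [0.034, 0.999, 0.0, 0.006]
contact_force: [11.3, -0.7, -9.7]
finger_gap: 0.2
finger_force: 6.0
```

>>> carry_out([
  [-1, [-0.4, 0, 0], [0, 0, 0]],
  [-1, [-0.4, 0, 0], [0, 0, 0]],
  [-1, [0, 0, -0.5], [0, 0, 0]],
  [-1, [0, 0, -1], [0, 0, 0]],
  [-1, [0, 0, -1], [0, 0, 0]],
  [-1, [0, 0, -1], [0, 0, 0]],
  [-1, [0, -1, -1], [0, 0, 0]],
  [-1, [0, -1, 0], [0, 0, 0]],
])

```text
t: 10.6
ee_pos: [531.4, 119.6, 210.1]
tcp_rot: [0.03, 1.0, 0.002, 0.003]
contact_force: [1.4, -1.3, -1.1]
finger_gap: -0.0
finger_force: 0.0
```

>>> carry_out([
  [-1, [0, -1, 0], [0, 0, 0]],
  [-1, [0, -1, 0], [0, 0, 0]],
  [-1, [0, -1, 0], [0, 0, 0]],
  [-1, [0, 0, 0], [0, 0, 0]],
  [-1, [0, 0, 0], [0, 0, 0]],
  [-1, [0, 0, 0], [0, 0, 0]],
  [-1, [0, 0, 0], [0, 0, 0]],
  [-1, [0, 0, 0], [0, 0, 0]],
])

```text
t: 11.4
ee_pos: [521.2, -1.3, 205.2]
tcp_rot: [0.032, 0.999, 0.0, -0.0]
contact_force: [-0.3, 0.2, -0.1]
finger_gap: -0.1
finger_force: 0.0
```

```bash
python3 - <<'E'
from h import *
c=snap('top','top3')
a=np.radians(-3.7);print([proj(c,np.r_[764.2-np.cos(a)*x,177.3-np.sin(a)*x,50]) for x in (260,270,279)])
print(sensors.get_state()['ee_pos'])
E
```

```text
[array([208.41005926, 252.3395246 ]), array([208.35202263, 256.00539092]), array([208.29991825, 259.31457632])]
[521.29444747  -1.66991188 205.24949349]
```

View pics/top3.png

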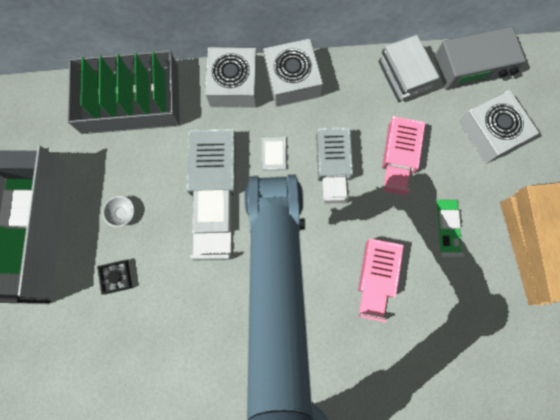

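The wide lip now sits at v≈256–260, where 256 is predicted for the stop. The narrow lip is at v≈202, which is shut, and the loose parts in view are where they were. I'm handing in.

```bash
python3 -c "
from station import robot
print(robot.close_job())"
```

```text
the job is handed in; nothing more can be done
None
```

I pushed the narrow tray shut against its stop, then drew the wide tray out to its stop, and handed the job in at about 11.5 s; no verdict was returned, and in the last picture the arm hid the heatsink and screwdriver.

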